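Check the coating on a bracket with a spring-tip gauge

TASK

Lift the orange coating gauge out of its stand, point its nose straight down at the middle of the bar-code label on the blue job card from about 7 cm above, and hold it steady there for a good second to book the part in. Then set its brass spring tip on the white centre of the red-ringed spot on the bracket's sloping face, with the gauge square to that face, and press lightly until the spring tip is pushed about halfway in, without ramming it, shifting the bracket or disturbing the other things about. Finish holding: the program ends with the gauge still in the gripper, steady and lightly pressed on the spot.

Things in the scene. Friction and masses are not known exactly. Their poses are not given: they have to be found in the camera images.
- gauge: Coating gauge, 0.2 kg, upright in its stand. Orange body 28 x 28 mm square, from 34 to 104 mm above the origin; below it a steel nose, 18 mm diameter, 34 mm long. Origin: centre of the nose's lower end; z up its axis, x and y square to the flat sides. Its code reader looks out along -z and reads at 40 to 100 mm from the nose end. Its underside rests on the stand's top; lift it straight up 50 mm to clear.
- tip_end (a point): The end of the gauge's brass spring tip (6 mm diameter, rounded), on the gauge's axis, 14 mm below the gauge's origin while the tip is fully out.
- tip (a joint): How far the spring tip is pushed into the nose, m: 0 fully out, 0.012 fully in. Spring force about 0.9 N at 0 and 0.3 N more per mm (2.7 N at 6 mm).
- stand: Fixed grey stand for the gauge, a 70 x 70 x 56 mm block with a 21 mm through hole in its top; the gauge's nose hangs in it with 3 mm of play. Origin: centre of its underside, on the table; z up.
- label (a point): Centre of the white bar-code label (40 x 60 mm) on top of the blue job card (75 x 100 x 3 mm, fixed flat on the table, no other card); 3.5 mm above the table. z up.
- bracket: Loose aluminium bracket, 1.5 kg, 110 x 80 mm base and about 72 mm high, lying on the granite plate. Origin: centre of its underside, z up. Its top is a flat face 100 x 70 mm that slopes at 20 degrees, high at the bracket's +x side and low at its -x side, which is turned roughly to the robot.
- spot: The marked spot on the bracket's sloping face: a red ring, 22 mm outer diameter, with a white centre of 13 mm. Origin: the centre of the spot on the face; z is the face's outward normal (20 degrees off vertical, leaning to the bracket's -x), x points up the slope, y is level.
- granite: Fixed black granite surface plate, 300 (x) x 400 (y) x 60 mm, under the bracket. Origin: centre of its underside, on the table.
- caliper: Bystander: digital caliper lying on the table, 210 mm long, 12 mm high. Leave alone.
- bottle: Bystander: drink bottle with green cap, 60 mm diameter, 170 mm tall, standing on the table. Leave alone.
- stamping_a: Bystander: bent steel stamping, 50 x 90 x 30 mm, on the table. Leave alone.
- stamping_b: Bystander: bent copper-coloured stamping, 50 x 90 x 30 mm, on the table. Leave alone.
- gauge_block: Bystander: steel block 35 x 30 x 25 mm on the granite plate. Leave alone.
- washer: Bystander: steel washer, 48 mm diameter, 6 mm thick, on the granite plate. Leave alone.
There are look-alikes about, which are no part of the job. There is more than one size of the bracket; the one meant has the size given above. Of the things shaped like the gauge, the orange one is meant.

How it is judged (in metres and radians):
On the way, in this order (a step that is already met when the one before it is completed fails the run):
1. gauge held with its nose pointing straight down at the code label from 40 to 100 mm, steady for 0.8 s (contact force between the fingers and gauge above 2 N and contact force between gauge and stand below 0.05 N and x of label in the frame of gauge between -0.015 and 0.015 m and y of label in the frame of gauge between -0.015 and 0.015 m and z of label in the frame of gauge between -0.1 and -0.04 m and angle between gauge's own z axis and vertical below 0.26 rad and linear speed of gauge below 0.03 m/s), for 0.8 s.
2. the spring tip rests on the marked spot, gauge square to the face, lightly pressed (contact force between the fingers and gauge above 2 N and contact force between gauge and stand below 0.05 N and distance between tip_end and spot below 0.0065 m and angle between the z axis of gauge and the z axis of spot, either way round below 0.15 rad and value of joint tip between 0.0015 and 0.0105 m and contact force between gauge and bracket between 0.8 and 4.5 N and linear speed of gauge below 0.02 m/s and distance of bracket from where it was at the start of the episode below 0.012 m), for 0.3 s.
At the end, for the whole second after the job is handed in: The gauge is held by the fingers alone, out of its stand and still, its tip end within 6.5 mm of the spot's centre, its axis within 0.15 rad (8.6 degrees) of the face's normal, the spring tip pushed in 1.5 to 10.5 mm with 0.8 to 4.5 N on the bracket, and the bracket within 12 mm of where it was (all of step 2); the arm keeps its last pose, push and grip.
It fails at once if the gauge is rammed against the bracket (over 10 N) (contact force between gauge and bracket above 10 N).
It fails at once if a bystander is shifted by more than 25 mm (distance of any of caliper, bottle, stamping_a, stamping_b, gauge_block, washer from where it was at the start of the episode above 0.025 m).
It also fails if it takes over 48 s, if anything falls off the work surface, if the arm or the gripper's body presses on something with over 40 N, if the wrist force passes 120 N, or if a joint passes its speed limit or range.

ROBOT

A 6-joint arm with a two-finger parallel gripper is mounted at the origin on the work surface. World frame = base frame: x ahead of the robot, y to its left, z up, the work surface at z = 0. Lengths are in mm, angles in rad, forces in N, time in s.
With the tool pointing down it reaches from about 400 to 925 mm from the base axis. Payload 3.4 kg.
Tool frame: the origin (TCP) lies at the very end of the fingers, on their centre line; the grasp point (between the pads) lies 19 mm behind it; y points along the fingers, z is the direction in which the jaws open and shut, and the axes are right-handed (so a half turn about y gives the same grasp; the last joint's range is limited). The gripper opens to 85 mm and grips with 20 to 120 N. Pads are 22 mm wide; open, the fingers measure 114 mm over their backs; the gripper's body (76 mm by 85 mm) begins 54 mm behind the grasp point. The pads swing forward as they close: fully open they stand 13 mm farther back than shut.
Start: joints at [1.218, 0.307, 1.506, -0, 1.328, -0.073], TCP at [158.817, 552.637, 231.305] pointing down, gripper open.
Joint ranges: [-3.12, 3.12], [-1.05, 2.28], [0.14, 2.33], [-1.42, 4.57], [0.1, 2.73], [-2.68, 2.68]. Speed limits (rad/s): [2.57, 2.57, 3.14, 3.14, 3.14, 3.14].

INTERFACE

Orientations are given as a rotation vector (axis times angle).
In Python, from workcell import r gives the robot as it stands.
- The arm moves only by the tool servo_tool, never from a script. Its argument "targets" is a list that holds one entry, the list of rows, each a list of 6 numbers: the shift along the tool's x, y, z normalised to -1 to 1, where 1 is 0.04 m, then the turn, a rotation vector about the tool's x, y, z normalised to -1 to 1, where 1 is 0.08 rad. In form: [[[x, y, z, ax, ay, az], ...]]. A call has 1 to 8 rows; each row shifts and turns the commanded pose from where the row before left it, along the tool's axes as they then stand; what a row does not reach is not made up. A row lasts 1/10 s, in which the tool goes at most 50 mm and 8.59 degrees, less where a joint would pass 70% of its speed; a pose out of reach is approached as far as the arm can. A call with a number of a shift or a turn outside -1 to 1 is refused whole. A call with a gripper value outside its range is refused whole. "claw" is the closure, from 0 (fully open) to 1 (shut), set as the call begins (left out, the last holds). The fingers move at their own pace and stop on an object; "grip_force" is the grip in N (left out, the last holds). Time passes only in rows, so rows that do not move let the fingers close. It gives the time, the measured TCP pose, the force and the opening at its end, in the units of the state.
- r.read_state(): the state, without advancing time (a new reading comes with each control period).
- r.snapshot(name): name is "scene" or "side" or "wrist"; returns the picture (384x512x3 uint8, red, green, blue); there is no depth.
- r.camera_params(name): a dict with "K" (3x3 intrinsics, pixels), "R" (3x3) and "t" (3): a world point X has camera coordinates R X + t. Camera axes: x right, y down, z forward; pixel columns grow to the right and rows downward; lengths in mm; the calibration is good to about 2 mm. A picture is of the moment at which its call begins: read the wrist's pose just before it. camera_params takes no time and is no camera call; for the wrist camera it gives the pose at the moment of the call.
- r.hand_in(): hands the job in, once; it reports no verdict.
Trained networks look in the newest picture that a camera, given by its name, has taken for a name from the list of things; names that differ only in an ending like _2 or _b are one class to them, and where a whole thing is asked for, a point or a joint stands for the part that bears it (a point fixed in the world has none). Each returns a list of dicts, best first, with "conf" (0 to 1); they miss things now and then, are a little off and sometimes report something else, mostly with a low value. They report only what shows in the picture. A call takes as long as a camera call. They do not tell look-alikes from the thing itself.
- r.cut_out(camera, target): "region" (384x512 bool, what is visible of it) and "uv" ([column, row] in pixels, amid what is visible of it).
- r.landmark_of(camera, target): "uv" ([column, row] in pixels: a listed point, or the origin of a listed thing).
The state is a dict: "clock": time; "joint_positions": joint angles; "dq": joint speeds; "joint_torque": joint torques, N m; "tcp_pos": TCP position; "tool_rot": TCP orientation; "wrist_force": force on the tool from outside, world axes, zero at the start; "ft_torque": the same for the moment, N m; "finger_gap": finger opening in mm.
Only numpy, scipy, OpenCV 4.12 (cv2) and the standard library are available. Lean on these libraries where they do the work, as an engineer would, in place of code of your own. Each camera call takes 0.05 s, during which the arm holds its last target.

## Working session

There is one attempt and no reset: what is moved stays moved. The work goes in short steps, Python scripts to look and compute and a tool call to move; the robot and the scene stay as the last step left them, time stands still between calls to the robot, and variables do not carry over. Pictures are saved under pics/ and viewed, and the job is handed in when it is done.

Besides the shell and the picture viewer there is one more tool, called after "Emit:" as a command line: name --argument value ..., lists and objects as JSON in quotes. servo_tool: Moves the arm, as the interface text tells. Scaled input: -1 to 1 covers 0.04 m each way for a shift and 0.08 rad each way for a turn. Its arguments: {"type":"object","properties":{"targets":{"type":"array","items":{"type":"array","items":{"type":"array","items":{"type":"number"}}}},"claw":{"type":"number"},"grip_force":{"type":"number"}},"required":["targets"]}

```bash
mkdir -p pics; ls; cat > h.py <<'E'
import numpy as np, cv2
from scipy.spatial.transform import Rotation as Rot
from workcell import r
def snap(name,fn,scale=1):
    im=r.snapshot(name); im=np.asarray(im)
    o=cv2.cvtColor(im,cv2.COLOR_RGB2BGR)
    if scale!=1:o=cv2.resize(o,None,fx=scale,fy=scale,interpolation=cv2.INTER_CUBIC)
    cv2.imwrite('pics/'+fn,o); return im
def ray(cp,uv):
    K,R,t=[np.array(cp[k],float) for k in('K','R','t')]
    d=R.T@np.linalg.solve(K,[uv[0],uv[1],1.]); c=-R.T@t.ravel()
    return c,d/np.linalg.norm(d)
def onz(cp,uv,z):
    c,d=ray(cp,uv); return c+d*(z-c[2])/d[2]
def proj(cp,X):
    K,R,t=[np.array(cp[k],float) for k in('K','R','t')]
    p=K@(R@np.asarray(X,float)+t.ravel()); return p[:2]/p[2]
def tri(obs):
    A=np.zeros((3,3));b=np.zeros(3)
    for cp,uv in obs:
        c,d=ray(cp,uv);P=np.eye(3)-np.outer(d,d);A+=P;b+=P@c
    return np.linalg.solve(A,b)
E
python3 - <<'E'
from h import *
s=r.read_state()
print({k:np.round(np.array(v),3).tolist() for k,v in s.items()})
print(np.round(Rot.from_rotvec(s['tool_rot']).as_matrix(),3))
for n in('scene','side','wrist'):
    snap(n,n+'0.png',1.5); cp=r.camera_params(n); print(n,np.round(-np.array(cp['R']).T@np.array(cp['t']).ravel(),0))
    for t in('gauge','tip_end','label','spot','stand','bracket'):
        print(n,t,[(np.round(d['uv'],1).tolist(),round(d['conf'],2)) for d in r.landmark_of(n,t)])
print(r.read_state()['clock'])
E
```

```text
pics
{'clock': 0.0, 'joint_positions': [1.217, 0.308, 1.508, 0.0, 1.328, -0.073], 'dq': [-0.001, -0.0, 0.001, -0.001, 0.001, -0.001], 'joint_torque': [0.002, -45.757, -25.192, 0.0, 0.013, -0.0], 'tcp_pos': [158.573, 551.951, 230.372], 'tool_rot': [-1.562, 0.22, -0.219], 'wrist_force': [-0.368, 0.248, -0.264], 'ft_torque': [0.008, 0.04, -0.002], 'finger_gap': 85.468}
[[ 0.961 -0.001  0.276]
 [-0.276 -0.002  0.961]
 [-0.    -1.    -0.002]]
scene [910. 619. 885.]
scene gauge [([233.3, 156.8], 0.52), ([202.3, 164.7], 0.49)]
scene tip_end []
scene label [([234.6, 197.2], 0.79)]
scene spot []
scene stand [([206.1, 165.1], 0.65), ([204.3, 162.8], 0.3)]
scene bracket [([285.2, 253.4], 0.92), ([383.0, 234.4], 0.65)]
side [ 280.  765. 1086.]
side gauge [([273.5, 138.1], 0.75), ([300.2, 151.0], 0.52)]
side tip_end [([253.0, 102.5], 0.38)]
side label [([265.9, 175.0], 0.69)]
side spot [([323.9, 290.4], 0.51)]
side stand [([270.6, 141.9], 0.98)]
side bracket [([224.2, 239.6], 0.85), ([321.0, 297.3], 0.77)]
wrist [ 78. 576. 376.]
wrist gauge []
wrist tip_end []
wrist label []
wrist spot [([26.4, 327.6], 0.47)]
wrist stand []
wrist bracket [([54.5, 286.8], 0.85)]
1.05
```

View pics/scene0.png

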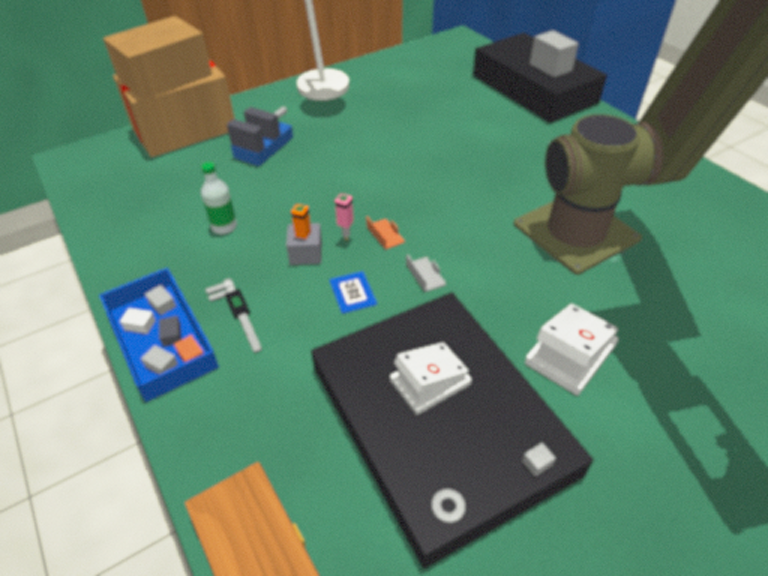

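View pics/side0.png

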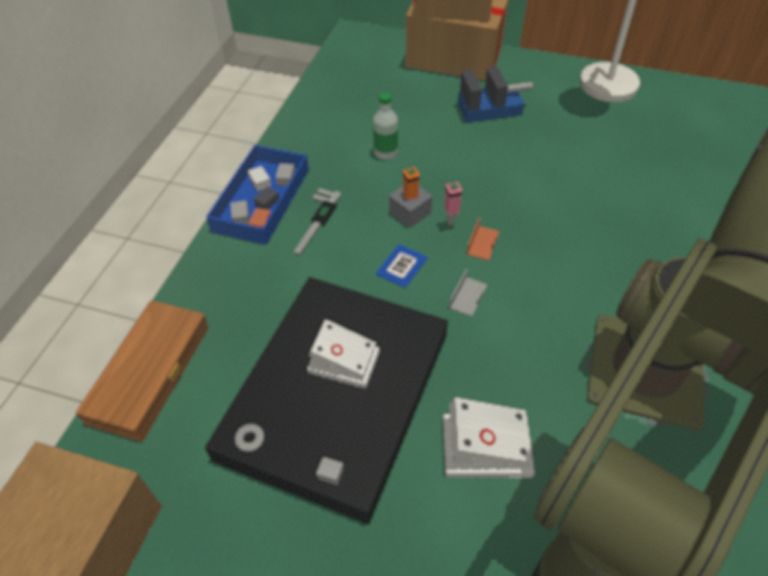

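View pics/wrist0.png

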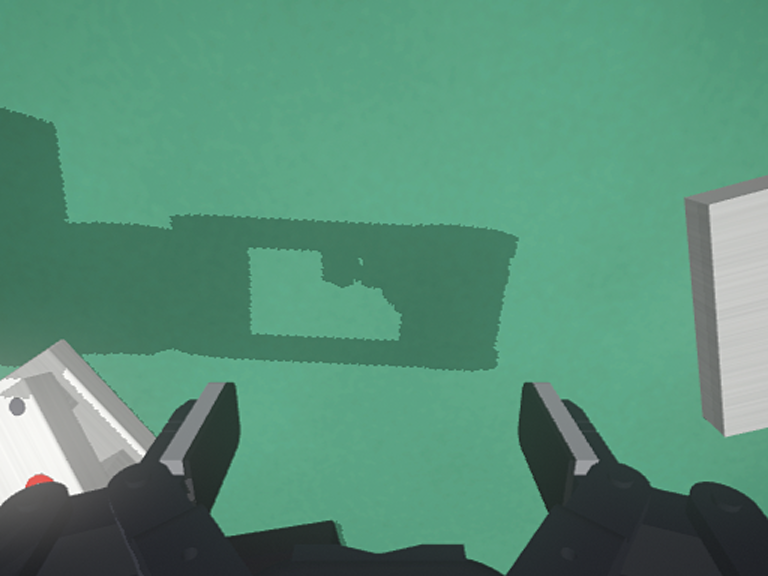

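```bash
python3 - <<'E'
from h import *
S=r.camera_params('scene');D=r.camera_params('side')
f=1/1.5
for n,a,b in [('gauge top',(301,208),(411,172)),('pinktop',(344,198),(454,187)),('label',(352,291),(402,264)),('spotA',(433,368.5),(337,350)),('spotB',(587,335),(487,437)),('washer',(449,505),(250,437)),('gblock',(540,457),(330,470)),('bottlecap',(208,168),(385,98)),('stampcu',(386,233),(484,241)),('stampst',(427,273),(468,294))]:
    X=tri([(S,np.array(a)*f),(D,np.array(b)*f)])
    print(n,np.round(X,1),np.round(proj(S,X)*1.5-a,1))
print(onz(S,np.array((304,262))*f,0),onz(S,np.array((304,232))*f,56))
for c in [(312,355),(452,295),(592,460),(425,565)]: print(np.round(onz(S,np.array(c)*f,60)))
for c in [(318,278),(447,320),(369,522),(208,450)]: print(np.round(onz(D,np.array(c)*f,60)))
E
```

```text
gauge top [ 548.4 -274.4  128.5] [-0.2 -0.4]
pinktop [ 450.  -268.2  116.1] [-0.2 -0.4]
label [ 523.5 -122.1   -1.4] [-0.3 -0.5]
spotA [552.3 194.9 114.7] [-0.1 -0.1]
spotB [265.9 263.5  77.5] [-0.2 -0.4]
washer [649.2 370.5  62.1] [-0.3 -0.6]
gblock [496.5 391.1  77.5] [-0.  -0.1]
bottlecap [ 668.3 -473.   159.2] [-0.2 -0.4]
stampcu [ 365.1 -236.7    0.5] [-0.5 -1. ]
stampst [366.6 -73.8   7.4] [-0.5 -1.1]
[ 568.16192637 -252.54091325    0.        ] [ 546.53559432 -280.97983041   56.        ]
[689.  25.  60.]
[395.  46.  60.]
[425. 432.  60.]
[725. 419.  60.]
[663.  11.  60.]
[388.  37.  60.]
[413. 446.  60.]
[707. 410.  60.]
```

Emit:
servo_tool --targets '[[[1,0,0,0,0.87,0],[1,0,0,0,0.87,0],[1,0,0,0,0.87,0],[1,0,0,0,0.87,0],[1,0,0,0,0.87,0],[1,0,0,0,0.87,0],[1,0,0,0,0.87,0],[1,0,0,0,0.87,0]]]'

```text
clock: 1.85
tcp_pos: [433.9, 393.8, 231.3]
tool_rot: [-1.469, 0.656, -0.656]
wrist_force: [0.2, 0.5, 0.2]
finger_gap: 85.3
```

Emit:
servo_tool --targets '[[[1,0,0,0,0.87,0],[1,0,0,0,0.87,0],[1,0,0,0,0.87,0],[1,0,0,0,0.87,0],[1,0,0,0,0.87,0],[1,0,0,0,0.87,0],[1,0,0,0,0.87,0],[0,0,0,0,0,0]]]'

```text
clock: 2.65
tcp_pos: [573.3, 150.2, 231.2]
tool_rot: [-1.315, 1.028, -1.032]
wrist_force: [0.7, 0.9, -0.2]
finger_gap: 85.3
```

```bash
python3 - <<'E'
from h import *
s=r.read_state();print(np.round(s['tcp_pos'],1),np.round(s['dq'],3))
snap('wrist','w1.png',1.5)
cp=r.camera_params('wrist')
print({k:np.round(np.array(v),3).tolist() for k,v in cp.items()})
for t in('spot','bracket'):
    print(t,[(np.round(d['uv'],1).tolist(),round(d['conf'],2)) for d in r.landmark_of('wrist',t)])
E
```

```text
[573.3 150.2 231.2] [ 0.061 -0.004  0.008  0.067  0.007 -0.001]
{'K': [[330.131, 0.0, 252.263], [0.0, 330.131, 188.565], [0.0, 0.0, 1.0]], 'R': [[0.971, 0.24, -0.001], [0.227, -0.916, 0.329], [0.078, -0.32, -0.944]], 't': [-592.052, -34.331, 386.629]}
spot [([238.4, 124.7], 0.87)]
bracket [([234.1, 122.9], 0.91)]
```

View pics/w1.png

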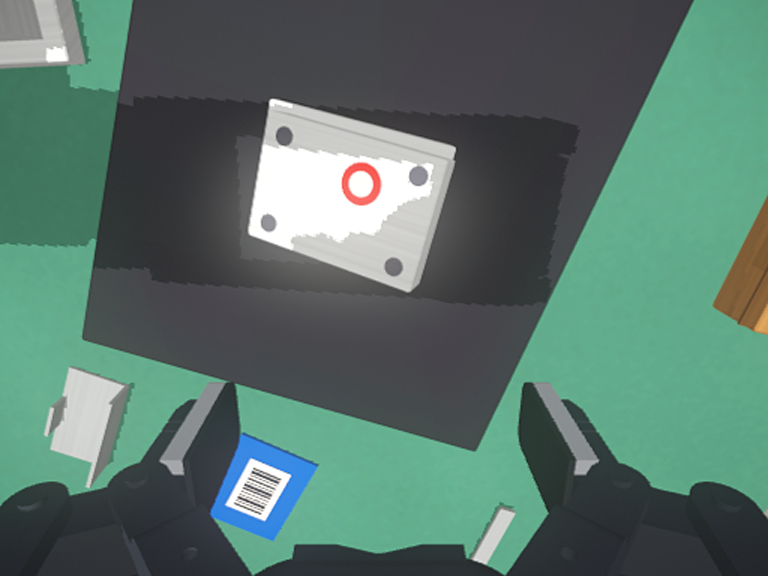

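```bash
python3 - <<'E'
from h import *
im=cv2.imread('pics/w1.png'); im=cv2.resize(im,(512,384),interpolation=cv2.INTER_AREA)
c=im[55:205,155:315]; cv2.imwrite('pics/w1c.png',cv2.resize(c,(800,750),interpolation=cv2.INTER_CUBIC)[:600])
hsv=cv2.cvtColor(im,cv2.COLOR_BGR2HSV)
m=((hsv[...,1]>140)&((hsv[...,0]<8)|(hsv[...,0]>172))).astype(np.uint8); m[:, :200]=0;m[:,300:]=0;m[180:]=0
cs,_=cv2.findContours(m,cv2.RETR_EXTERNAL,cv2.CHAIN_APPROX_NONE)
c=max(cs,key=cv2.contourArea);print(cv2.fitEllipse(c))
E
```

```text
((240.18775939941406, 122.02721405029297), (24.30943489074707, 26.547531127929688), 173.4979248046875)
```

View pics/w1c.png

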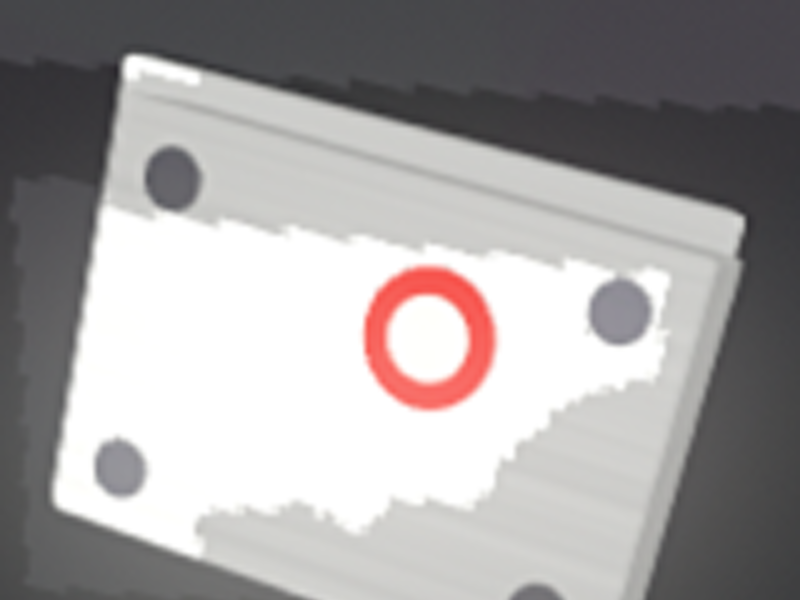

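```bash
cat > fit.py <<'E'
from h import *
from scipy.optimize import least_squares
cp={'K':[[330.131,0,252.263],[0,330.131,188.565],[0,0,1]],'R':[[0.971,0.24,-0.001],[0.227,-0.916,0.329],[0.078,-0.32,-0.944]],'t':[-592.052,-34.331,386.629]}
U,_,V=np.linalg.svd(np.array(cp['R']));cp['R']=U@V
obs=np.array([[179.4,73.4],[299,106.6],[271,194],[166,155]])
L=np.array([[-50,35,0],[50,35,0],[50,-35,0],[-50,-35,0]])
def pose(p,tilt=np.radians(20)):
    return Rot.from_euler('z',p[3]).as_matrix()@Rot.from_euler('y',-tilt).as_matrix(),np.array(p[:3])
def res(p):
    R,c=pose(p); return np.concatenate([proj(cp,R@l+c)-o for l,o in zip(L,obs)])
# with slack height
s=least_squares(lambda p:np.concatenate([res(p),[(p[2]-115)/5]]),[550,195,115,0.0])
print(np.round(s.x,3),np.round(res(s.x).reshape(-1,2),1))
R,c=pose(s.x)
n=R[:,2];
def hit(uv):
    o,d=ray(cp,uv);return o+d*(n@(c-o))/(n@d)
print('spot',hit([240.4,122.3]),'local',R.T@(hit([240.4,122.3])-c))
print('n',n)
for sc in (0.85,1.15):
    s2=least_squares(lambda p:np.concatenate([np.concatenate([proj(cp,pose(p)[0]@(l*sc)+pose(p)[1])-o for l,o in zip(L,obs)]),[(p[2]-115)/5]]),[550,195,115,0.0]); print(sc,s2.x,s2.cost)
E
python3 fit.py
python3 - <<'E'
import sys;sys.path.insert(0,'.')
from h import *
E
```

```text
[ 5.42412e+02  1.85527e+02  1.12691e+02 -1.00000e-02] [[ 0.6 -0.8]
 [-1.1  0.1]
 [ 1.   0.3]
 [-0.4  0.4]]
spot [551.7427516  197.18296833 116.04581654] local [ 9.80921391e+00  1.17454110e+01 -1.48454290e-14]
n [-0.34200414  0.00330825  0.93969262]
0.85 [ 5.43846055e+02  1.92305806e+02  1.48616880e+02 -1.04332868e-02] 26.670887993640456
1.15 [ 5.41007794e+02  1.79048031e+02  7.87379078e+01 -8.76318747e-03] 32.28963636763893
```

Emit:
servo_tool --targets '[[[1,0,0,0,0.87,0],[1,0,0,0,0.87,0],[1,0,0,0,0.87,0],[1,0,0,0,0.87,0],[1,0,0,0,0.87,0],[1,0,0,0,0.87,0],[1,0,0,0,0.87,0],[0,0,0,0,0,0]]]'

```text
clock: 3.6
tcp_pos: [581.7, -125.3, 231.3]
tool_rot: [-1.086, 1.385, -1.388]
wrist_force: [0.0, 0.4, 0.6]
finger_gap: 85.4
```

```bash
python3 - <<'E'
from h import *
s=r.read_state();print(np.round(s['tcp_pos'],1),np.round(s['dq'],3),np.round(s['joint_positions'],2))
snap('wrist','w2.png',1.5)
cp=r.camera_params('wrist')
import pickle;pickle.dump(cp,open('cp2.pkl','wb'))
for t,z in(('label',3.5),('gauge',22),('stand',0)):
  for d in r.landmark_of('wrist',t): print(t,np.round(d['uv'],1),round(d['conf'],2),np.round(onz(cp,d['uv'],z),1))
E
```

```text
[ 581.7 -125.3  231.3] [ 0.059 -0.005  0.007  0.067  0.009 -0.002] [-0.28  0.33  1.46 -0.    1.34 -0.04]
label [202.3 159.9] 0.97 [ 523.4 -118.8    3.5]
label [256.2 277.7] 0.49 [ 546.5 -288.8    3.5]
label [115.1 267.7] 0.44 [ 371.4 -230.2    3.5]
label [364.1 359.3] 0.38 [ 666.3 -461.3    3.5]
gauge [257.1 278.2] 0.96 [ 550.2 -277.5   22. ]
gauge [179.4 284.2] 0.71 [ 452.8 -262.7   22. ]
stand [254.9 266.6] 0.97 [ 548.3 -274.2    0. ]
```

View pics/w2.png

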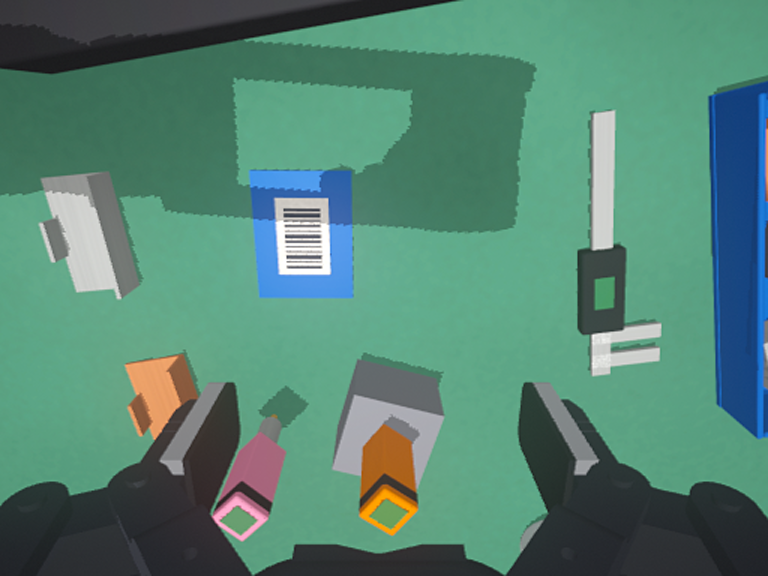

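```bash
python3 - <<'E'
from h import *
import pickle;cp=pickle.load(open('cp2.pkl','rb'))
P=[onz(cp,np.array(u)/1.5,126) for u in [(359,508),(391,534),(418,507),(386,484)]]
print(np.round(P,1)); 
for i in range(4):
    d=P[(i+1)%4]-P[i];print(np.linalg.norm(d),np.degrees(np.arctan2(d[1],d[0]))%90)
print('c',np.mean(P,0)); print('label',onz(cp,[201.3,157.3],3.5))
print('stand top',[np.round(onz(cp,np.array(u)/1.5,56)[:2],1) for u in [(358,361),(443,374),(331,465)]])
s=r.read_state();R=Rot.from_rotvec(s['tool_rot']).as_matrix();print(np.round(R,3), np.degrees(np.arctan2(R[1,2],R[0,2])))
im=cv2.imread('pics/w2.png');cv2.imwrite('pics/w2c.png',cv2.resize(im[400:560,300:480],None,fx=4,fy=3.7,interpolation=cv2.INTER_CUBIC))
E
```

```text
[[ 533.4 -269.4  126. ]
 [ 548.2 -294.9  126. ]
 [ 570.  -277.5  126. ]
 [ 554.5 -255.2  126. ]]
29.487034192957147 30.17015534879628
27.803285816876315 38.6267774560756
27.173076115732336 34.75101064478487
25.386974087102555 33.98262928781119
c [ 551.51274394 -274.23460501  126.        ]
label [ 523.15528561 -115.54178582    3.5       ]
stand top [array([ 547. , -203.7]), array([ 604.6, -228.8]), array([ 503.3, -287.1])]
[[-0.236  0.     0.972]
 [-0.972  0.001 -0.236]
 [-0.001 -1.    -0.   ]] -13.631304580467269
```

View pics/w2c.png

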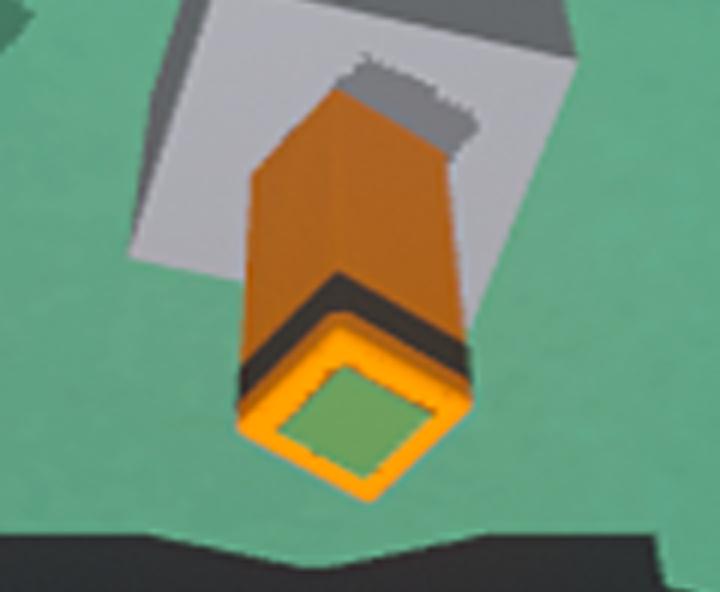

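Emit:
servo_tool --targets '[[[0.96,0,0.03,0,0,0],[0.96,0,0.03,0,0,0],[0.96,0,0.03,0,0,0],[0.96,0,0.03,0,1,0],[0,0,0,0,1,0],[0,0,0,0,1,0],[0,0,0,0,1,0],[0,0,0,0,1,0]]]'

```text
clock: 4.6
tcp_pos: [551.1, -270.6, 231.3]
tool_rot: [-0.834, 1.664, -1.663]
wrist_force: [0.2, 0.0, -0.2]
finger_gap: 85.7
```

Emit:
servo_tool --targets '[[[0,0.5,0,0,1,0],[0,0.5,0,0,1,0],[0,0.5,0,0,1,0],[0,0.5,0,0,1,0],[0,0,0,0,0.14,0],[0,0,0,0,0,0]]]'

```text
clock: 5.2
tcp_pos: [550.8, -271.1, 151.3]
tool_rot: [-0.584, 1.878, -1.877]
wrist_force: [0.3, 0.6, 0.0]
finger_gap: 85.5
```

```bash
python3 - <<'E'
from h import *
s=r.read_state();print(np.round(s['tcp_pos'],1),np.round(s['dq'],3),np.round(s['joint_positions'],2))
R=Rot.from_rotvec(s['tool_rot']).as_matrix();print(np.round(R,3), np.degrees(np.arctan2(R[1,2],R[0,2])))
snap('wrist','w3.png',1.5)
cp=r.camera_params('wrist')
import pickle;pickle.dump(cp,open('cp3.pkl','wb'))
for t,z in(('label',3.5),('gauge',22),('stand',0)):
  for d in r.landmark_of('wrist',t): print(t,np.round(d['uv'],1),round(d['conf'],2),np.round(onz(cp,d['uv'],z),1))
E
```

```text
[ 550.8 -271.1  151.3] [-0.01  -0.019 -0.028 -0.001 -0.001 -0.009] [-0.53  0.43  1.53  0.    1.19  0.44]
[[-0.824 -0.001  0.567]
 [-0.567  0.001 -0.824]
 [ 0.    -1.    -0.001]] -55.440895004080026
label [ 86.8 100.3] 0.56 [ 523.  -119.2    3.5]
gauge [189.7 257.9] 0.97 [ 451.5 -268.9   22. ]
gauge [258.  182.2] 0.77 [ 550.4 -279.2   22. ]
stand [254.5 176.2] 0.71 [ 547.7 -277.5    0. ]
```

View pics/w3.png

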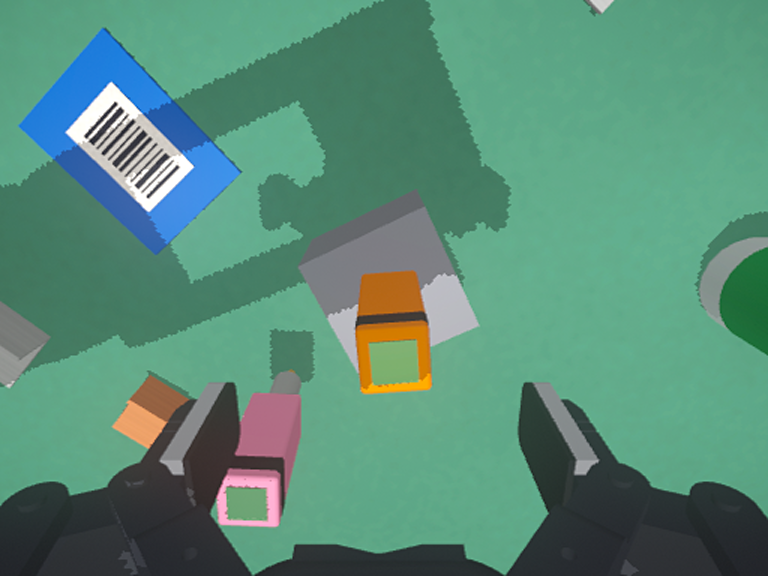

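```bash
python3 - <<'E'
from h import *
import pickle;cp=pickle.load(open('cp3.pkl','rb'))
P=[onz(cp,np.array(u)/1.5,126) for u in [(357,328),(430,323),(432,389),(361,393)]]
for i in range(4):
    d=P[(i+1)%4]-P[i];print(np.linalg.norm(d),np.degrees(np.arctan2(d[1],d[0]))%90)
c=np.mean(P,0);print('c',c); print('label',[onz(cp,np.array(u)/1.5,3.5) for u in [(130,146.5),((112+66+193+149)/4/1,(82+130+166+211)/4)]])
s=r.read_state();R=Rot.from_rotvec(s['tool_rot']).as_matrix()
print('shift tool', R.T@(np.array([c[0],c[1],78])-s['tcp_pos']))
# perceive body-bottom front edge corners at z=56
print([np.round(onz(cp,np.array(u)/1.5,z)[:2],1) for u,z in [((362,274),56),((418,271),56)]])
# tcp projected
for z in(78,126,151): print(z,proj(cp,[s['tcp_pos'][0],s['tcp_pos'][1],z])*1.5)
E
```

```text
27.524780994060485 38.7966697957218
28.43376265227256 38.078489065597125
28.087621056899685 38.21232251775942
28.160034163384758 36.92898653807952
c [ 550.55156931 -280.7038873   126.        ]
label [array([ 524.91958469, -118.17813747,    3.5       ]), array([ 524.53908013, -118.3567037 ,    3.5       ])]
shift tool [ 5.24644622 74.76314042  5.99007132]
[array([ 551.7, -262. ]), array([ 569.2, -284.7])]
78 [378.86107917 301.20278625]
126 [379.00535776 346.96992074]
151 [379.11176385 380.72338334]
```

Emit:
servo_tool --targets '[[[0,0,0,0,-0.74,0],[0.15,0,0.17,0,0,0],[0,0.5,0,0,0,0],[0,0.5,0,0,0,0],[0,0.5,0,0,0,0],[0,0.33,0,0,0,0],[0,0,0,0,0,0]]]'

```text
clock: 6.1
tcp_pos: [548.5, -281.5, 76.4]
tool_rot: [-0.631, 1.846, -1.841]
wrist_force: [0.3, 0.1, -0.4]
finger_gap: 85.6
```

Emit:
servo_tool --targets '[[[0,0,0,0,0,0],[0,0,0,0,0,0],[0,0,0,0,0,0],[0,0,0,0,0,0],[0,0,0,0,0,0],[0,0,0,0,0,0],[0,0,0,0,0,0],[0,0,0,0,0,0]]]' --claw 1 --grip_force 50

```text
clock: 6.9
tcp_pos: [549.8, -281.4, 79.1]
tool_rot: [-0.629, 1.842, -1.842]
wrist_force: [-1.3, 1.8, 6.5]
finger_gap: 27.3
```

```bash
python3 - <<'E'
from h import *
s=r.read_state();print({k:np.round(np.array(v),3).tolist() for k,v in s.items()})
R=Rot.from_rotvec(s['tool_rot']).as_matrix();print(np.round(R,3), np.degrees(np.arctan2(R[1,2],R[0,2])))
snap('wrist','w4.png',1.5)
E
```

```text
{'clock': 6.9, 'joint_positions': [-0.542, 0.507, 1.601, 0.0, 1.033, 0.37], 'dq': [-0.0, 0.001, 0.001, -0.0, -0.001, -0.001], 'joint_torque': [-0.59, -49.784, -19.835, -0.257, -0.782, -0.001], 'tcp_pos': [549.809, -281.445, 79.07], 'tool_rot': [-0.629, 1.842, -1.842], 'wrist_force': [-1.31, 1.76, 6.482], 'ft_torque': [0.315, 0.237, 0.007], 'finger_gap': 27.336}
[[-0.791  0.001  0.612]
 [-0.612 -0.    -0.791]
 [-0.    -1.     0.001]] -52.261125848734785
```

View pics/w4.png

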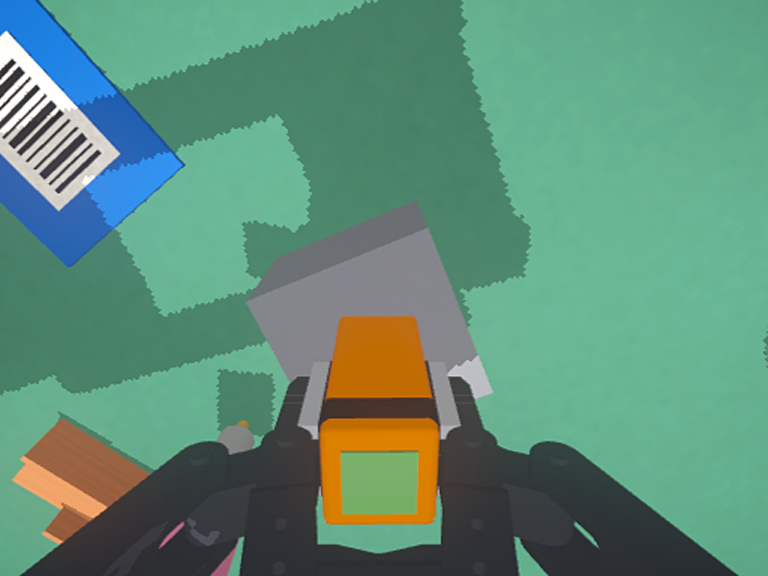

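Emit:
servo_tool --targets '[[[0,-0.5,0,0,0,0],[0,-0.8,0,0,0,0],[0,-0.7,0,0,0,0],[0,0,0,0,0,0]]]'

```text
clock: 7.35
tcp_pos: [552.4, -283.3, 162.2]
tool_rot: [-0.624, 1.834, -1.847]
wrist_force: [0.5, -0.5, -1.1]
finger_gap: 27.6
```

```bash
python3 - <<'E'
from h import *
s=r.read_state();print({k:np.round(np.array(s[k]),3).tolist() for k in('clock','tcp_pos','wrist_force','ft_torque','finger_gap','dq')})
snap('wrist','w5.png',1.5)
cp=r.camera_params('wrist')
import pickle;pickle.dump((cp,s),open('cp5.pkl','wb'))
for n in('scene','side'): snap(n,n+'5.png',1.5)
for n in ('wrist','scene','side'):
 for t in('tip_end','gauge','label'):
  print(n,t,[(np.round(d['uv'],1).tolist(),round(d['conf'],2)) for d in r.landmark_of(n,t)])
R=Rot.from_rotvec(s['tool_rot']).as_matrix()
for u in [(320,425),(438,420),(437,522),(324,524)]:
    X=onz(cp,np.array(u)/1.5,s['tcp_pos'][2]+47); print(np.round(R.T@(X-s['tcp_pos']),1))
E
```

```text
{'clock': 7.35, 'tcp_pos': [552.394, -283.297, 162.229], 'wrist_force': [0.532, -0.467, -1.083], 'ft_torque': [0.021, -0.031, -0.01], 'finger_gap': 27.565, 'dq': [-0.0, 0.04, 0.06, 0.001, -0.049, -0.001]}
wrist tip_end []
wrist gauge [([176.5, 244.0], 0.88), ([250.1, 207.6], 0.7)]
wrist label [([82.8, 84.8], 0.65)]
scene tip_end []
scene gauge [([198.8, 143.4], 0.74), ([229.2, 156.3], 0.59)]
scene label [([236.2, 196.1], 0.75), ([355.9, 311.1], 0.4)]
side tip_end []
side gauge [([274.2, 121.8], 0.48), ([224.8, 263.8], 0.44)]
side label [([267.5, 178.3], 0.79)]
[-17.2 -47.1 -13.9]
[-18.4 -46.8  12.7]
[ 10.9 -46.9  13.7]
[ 11.4 -47.2 -14.1]
```

View pics/w5.png

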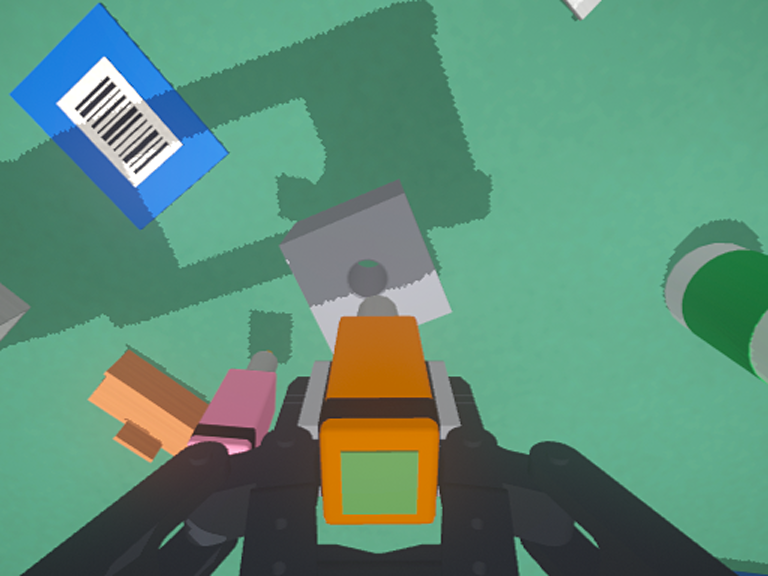

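View pics/scene5.png

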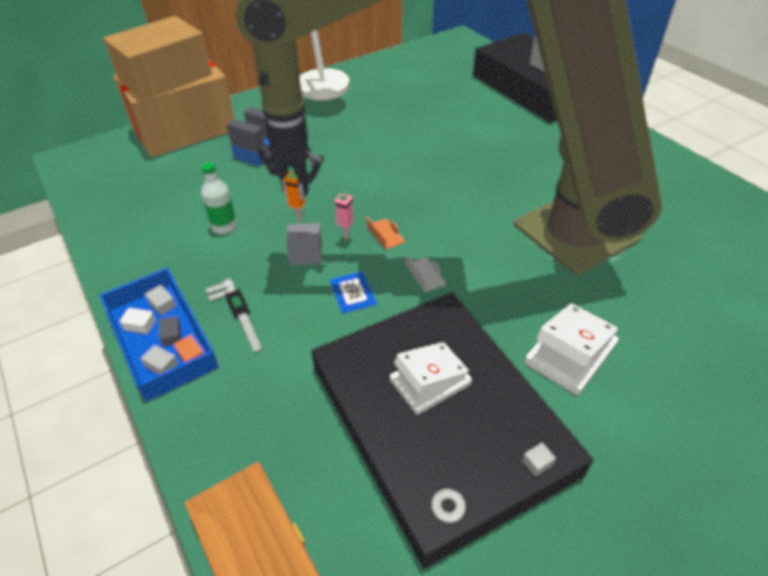

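```bash
python3 - <<'E'
from h import *
s=r.read_state();R=Rot.from_rotvec(s['tool_rot']).as_matrix()
print(s['clock'],np.round(s['tcp_pos'],1),np.round(s['wrist_force'],2),R[:,1])
print(R.T@(np.array([521.4,-120.5,131])-s['tcp_pos']))
E
```

```text
7.95 [ 549.5 -281.6  157.6] [-0.33  0.47 -1.68] [-6.84552033e-04  4.06577779e-04 -9.99999683e-01]
[ -76.3346218    26.68810552 -144.56986396]
```

Emit:
servo_tool --targets '[[[-0.48,0.17,-0.9,0,0,0],[-0.48,0.17,-0.9,0,0,0],[-0.48,0.17,-0.9,0,0,0],[-0.48,0.17,-0.9,0,0,0],[0,0,0,0,0,0],[0,0,0,0,0,0]]]'

```text
clock: 8.55
tcp_pos: [522.2, -119.9, 130.9]
tool_rot: [-0.632, 1.84, -1.841]
wrist_force: [-0.0, 0.4, -1.5]
finger_gap: 27.3
```

```bash
python3 - <<'E'
from h import *
s=r.read_state();R=Rot.from_rotvec(s['tool_rot']).as_matrix()
print(s['clock'],np.round(s['tcp_pos'],1),np.round(s['dq'],3))
snap('wrist','w6.png',1.5);snap('scene','scene6.png',1.5);snap('side','side6.png',1.5)
a=cv2.imread('pics/scene6.png')[120:340,220:480];b=cv2.imread('pics/side6.png')[120:340,300:560]
cv2.imwrite('pics/m6.png',cv2.resize(np.hstack([a,b]),None,fx=1.53,fy=1.53))
E
```

```text
8.55 [ 522.2 -119.9  130.9] [-0.031  0.007 -0.036 -0.007 -0.005 -0.002]
```

View pics/w6.png

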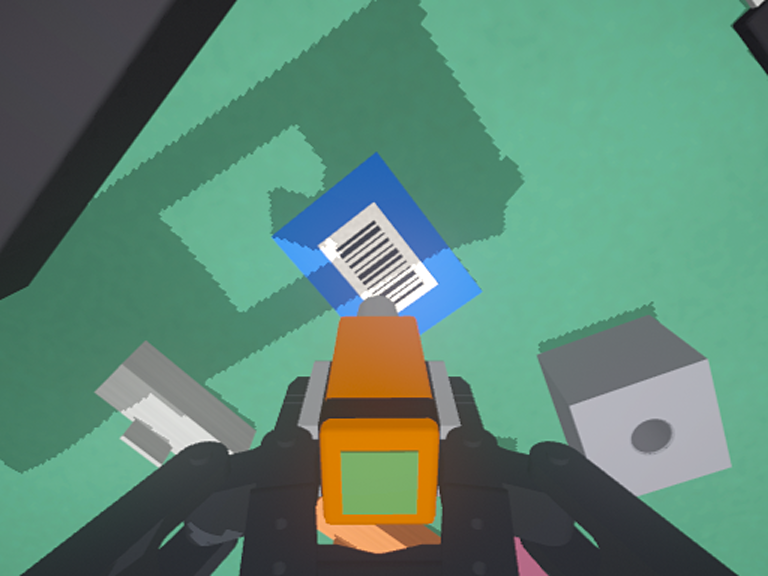

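View pics/m6.png

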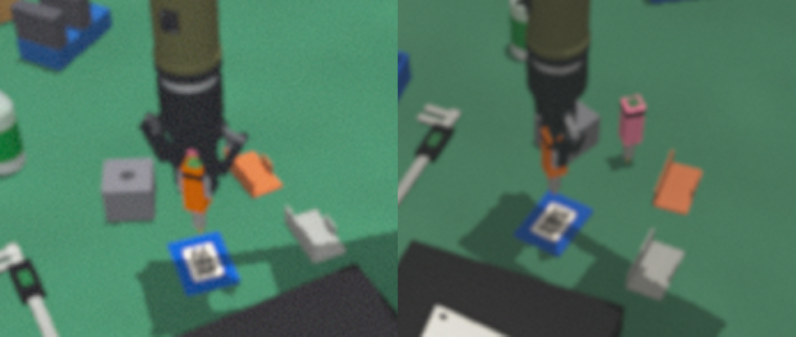

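```bash
python3 - <<'E'
from h import *
cp=r.camera_params('wrist');s=r.read_state();R=Rot.from_rotvec(s['tool_rot']).as_matrix()
print(s['clock'],s['tcp_pos'])
c=(np.array([437,285])+[319,247])/2
X=onz(cp,c/1.5,3.5);print(X,R.T@(X-s['tcp_pos']))
E
```

```text
8.7 [ 523.28323481 -121.85919149  131.34812106]
[ 523.69404467 -122.07972633    3.5       ] [-1.00366559e-01  1.27848757e+02  2.11274984e-01]
```

Emit:
servo_tool --targets '[[[0,0,0,0,0,0],[0,0,0,0,0,0],[0,0,0,0,0,0],[0,0,0,0,0,0],[0,0,0,0,0,0],[0,0,0,0,0,0],[0,0,0,0,0,0],[0,0,0,0,0,0]]]'

```text
clock: 9.5
tcp_pos: [522.3, -120.7, 130.9]
tool_rot: [-0.63, 1.842, -1.842]
wrist_force: [-0.2, -0.0, -2.7]
finger_gap: 27.1
```

Emit:
servo_tool --targets '[[[0,0,0,0,0,0],[0,0,0,0,0,0],[0,0,0,0,0,0],[0,0,0,0,0,0]]]'

```text
clock: 9.9
tcp_pos: [522.3, -120.7, 130.9]
tool_rot: [-0.63, 1.842, -1.842]
wrist_force: [-0.1, -0.7, -1.6]
finger_gap: 27.7
```

```bash
python3 - <<'E'
from h import *
s=r.read_state();R=Rot.from_rotvec(s['tool_rot']).as_matrix()
print(s['clock'],s['tcp_pos'],s['joint_positions'])
spot=np.array([551.8,196.5,116]);n=Rot.from_euler('z',-0.01).as_matrix()@np.array([-np.sin(np.radians(20)),0,np.cos(np.radians(20))])
y0=R[:,1];y1=-n;ax=np.cross(y0,y1);ang=np.arctan2(np.linalg.norm(ax),y0@y1);ax/=np.linalg.norm(ax)
Rn=Rot.from_rotvec(ax*ang).as_matrix()@R
print('turn tool',R.T@ax*ang, Rn)
T=spot+30*n-Rn@np.array([-3.3,71,-.3]);print('TCP standoff',T)
print('shift in current tool',R.T@(T-s['tcp_pos']))
E
```

```text
9.9 [ 522.2659135  -120.73126752  130.88989033] [-3.05987857e-01  3.51490774e-01  1.72417784e+00  5.06203868e-06
  1.06597064e+00  6.06191922e-01]
turn tool [2.16425853e-01 4.69788454e-22 2.73928891e-01] [[-0.74352328  0.34200304  0.57463645]
 [-0.61249214 -0.00342014 -0.79046928]
 [-0.26837756 -0.93969262  0.21201713]]
TCP standoff [514.97645683 194.58706974 210.0869139 ]
shift in current tool [-187.21495738  -79.19095068 -253.83126599]
```

Emit:
servo_tool --targets '[[[0,-0.66,0,0,0,0],[0,-0.66,0,0,0,0],[0,-0.66,0,0,0,0],[-0.3,0,-0.4,0,0,0],[-0.58,0,-0.79,0,0,0],[-0.58,0,-0.79,0,0,0],[-0.58,0,-0.79,0,0,0],[-0.58,0,-0.79,0,0,0]]]'

```text
clock: 10.7
tcp_pos: [517.7, 57.3, 210.2]
tool_rot: [-0.629, 1.842, -1.842]
wrist_force: [0.6, -0.4, -1.5]
finger_gap: 27.5
```

Emit:
servo_tool --targets '[[[-0.58,0,-0.79,0,0,0],[-0.58,0,-0.79,0,0,0],[-0.58,0,-0.79,0,0,0],[-0.32,0,-0.42,0,0,0],[0,0,0,0.676,0,0.856],[0,0,0,0.676,0,0.856],[0,0,0,0.676,0,0.856],[0,0,0,0.676,0,0.856]]]'

```text
clock: 11.5
tcp_pos: [514.6, 194.8, 210.3]
tool_rot: [-0.282, 1.606, -1.82]
wrist_force: [-0.4, -1.1, -1.8]
finger_gap: 27.6
```

Emit:
servo_tool --targets '[[[0,0,0,0,0,0],[0,0,0,0,0,0],[0,0,0,0,0,0]]]'

```text
clock: 11.8
tcp_pos: [516.3, 195.0, 210.9]
tool_rot: [-0.284, 1.608, -1.82]
wrist_force: [0.9, 0.3, -1.7]
finger_gap: 27.7
```

```bash
python3 - <<'E'
from h import *
import pickle
s=r.read_state();R=Rot.from_rotvec(s['tool_rot']).as_matrix()
print(s['clock'],np.round(s['tcp_pos'],1),np.round(s['wrist_force'],2),np.round(s['ft_torque'],3),s['finger_gap'],np.round(s['dq'],3));print(np.round(R,3))
snap('wrist','w7.png',1.5);cp=r.camera_params('wrist');snap('scene','scene7.png',1.5);snap('side','side7.png',1.5)
pickle.dump((cp,s),open('cp7.pkl','wb'))
a=cv2.imread('pics/scene7.png')[240:440,300:560];b=cv2.imread('pics/side7.png')[240:440,220:480]
cv2.imwrite('pics/m7.png',cv2.resize(np.hstack([a,b]),None,fx=1.53,fy=1.53))
E
```

```text
11.8 [516.3 195.  210.9] [ 0.86  0.31 -1.69] [ 0.054  0.251 -0.029] 27.691494472115764 [-0.004  0.008 -0.009 -0.001 -0.005  0.003]
[[-0.744  0.342  0.574]
 [-0.612 -0.003 -0.791]
 [-0.269 -0.94   0.212]]
```

View pics/w7.png

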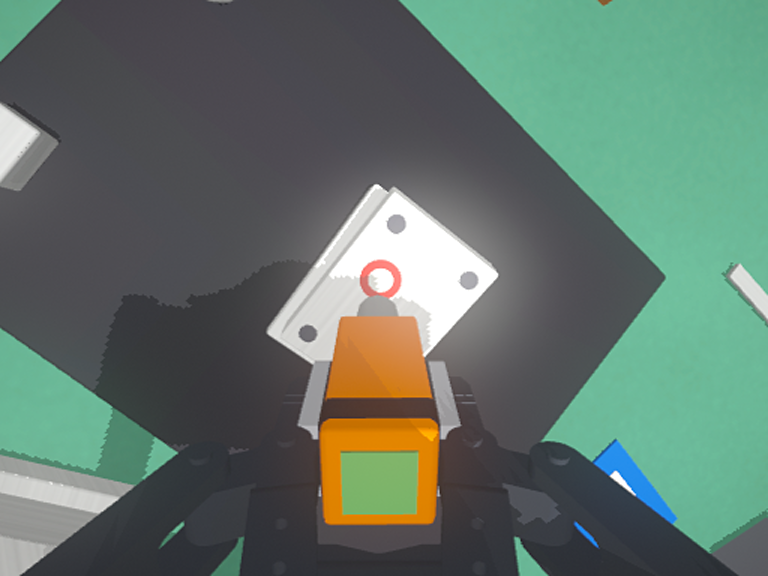

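View pics/m7.png

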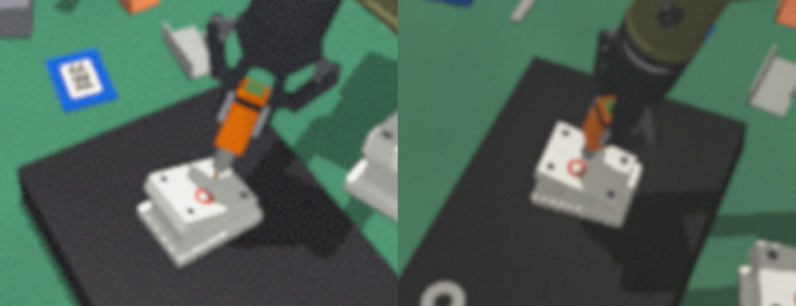

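```bash
cat > chk.py <<'E'
from h import *
import pickle,sys
cp,s=pickle.load(open(sys.argv[1],'rb'));uv=np.array(eval(sys.argv[2]))/1.5
R=Rot.from_rotvec(s['tool_rot']).as_matrix();p=np.array(s['tcp_pos'])
P=lambda l:np.round(proj(cp,p+R@np.array(l,float))*1.5,1)
c,d=ray(cp,uv);lc=R.T@(c-p);ld=R.T@d
print('cam local',lc)
for Y in (71,81,86,91,96,101,106): 
    q=lc+ld*(Y-lc[1])/ld[1];print(Y,np.round(q,2),np.round(p+R@q,1))
print('tip exp',P([-3.3,71,-.3]),'nose top edge',P([-12.3,57,-.3]),'nose L/R at end',P([-3.3,57,-9.3]),P([-3.3,57,8.7]))
print('body lower front corners',P([-17.3,23,-14.3]),P([-17.3,23,13.7]),'top corners',P([-17.3,-47,-14.3]),P([-17.3,-47,13.7]),P([10.7,-47,13.7]))
E
python3 chk.py cp7.pkl "(381,279)"
python3 - <<'E'
import cv2
im=cv2.imread('pics/w7.png')[220:340,300:460];cv2.imwrite('pics/w7c.png',cv2.resize(im,None,fx=5,fy=5,interpolation=cv2.INTER_CUBIC))
E
```

```text
cam local [ -85.5977357  -144.06138107    1.17971269]
71 [-12.28  71.     2.23] [551.1 200.6 147.9]
81 [-8.87 81.    2.27] [552.  198.4 137.6]
86 [-7.17 86.    2.3 ] [552.4 197.4 132.5]
91 [-5.46 91.    2.32] [552.9 196.3 127.3]
96 [-3.76 96.    2.35] [553.4 195.2 122.2]
101 [ -2.05 101.     2.37] [553.8 194.1 117. ]
106 [ -0.35 106.     2.4 ] [554.3 193.1 111.9]
tip exp [375.5 297.3] nose top edge [375.3 289.4] nose L/R at end [354.8 308.7] [395.9 308.7]
body lower front corners [336.2 308.5] [413.1 308.5] top corners [311.6 423.6] [433.1 423.5] [429.  519.1]
```

View pics/w7c.png

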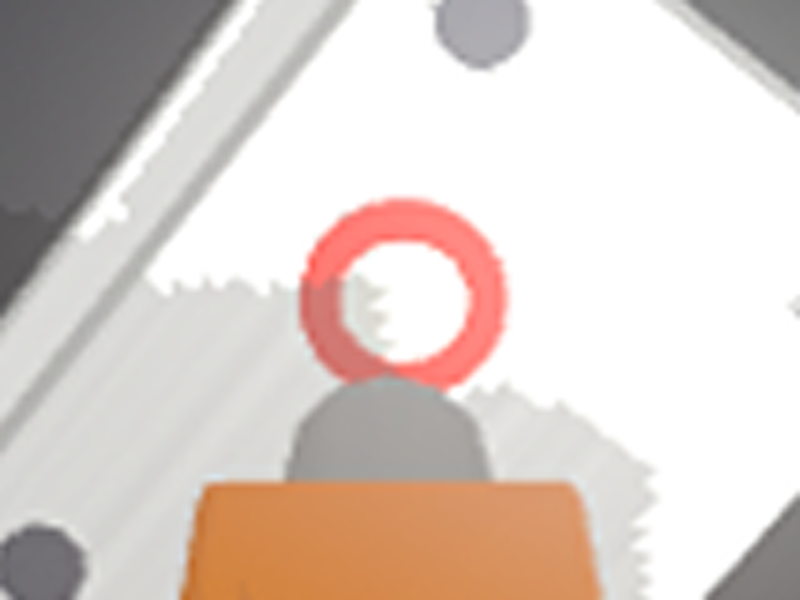

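```bash
python3 - <<'E'
import cv2
im=cv2.imread('pics/w7.png')[300:535,300:460];cv2.imwrite('pics/w7d.png',cv2.resize(im,None,fx=2.5,fy=2.5,interpolation=cv2.INTER_CUBIC))
E
```

```text
(no output)
```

View pics/w7d.png

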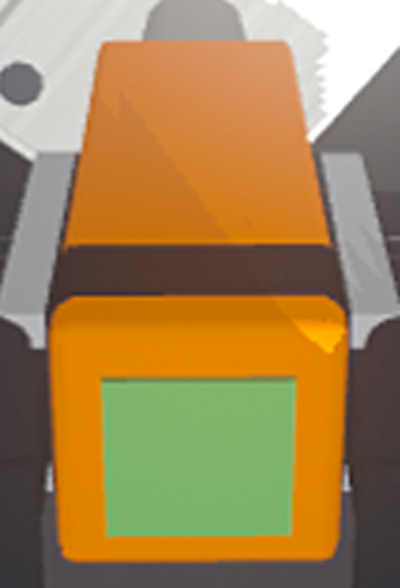

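Emit:
servo_tool --targets '[[[-0.02,0.15,0.04,0,0,0],[0,0.15,0,0,0,0],[0,0.15,0,0,0,0],[0,0,0,0,0,0],[0,0,0,0,0,0],[0,0,0,0,0,0]]]'

```text
clock: 12.55
tcp_pos: [522.6, 193.9, 193.7]
tool_rot: [-0.285, 1.608, -1.821]
wrist_force: [0.4, 1.1, -1.6]
finger_gap: 27.2
```

```bash
python3 - <<'E'
from h import *
import pickle
s=r.read_state()
print(s['clock'],np.round(s['tcp_pos'],1),np.round(s['wrist_force'],2),s['finger_gap'],np.round(s['dq'],3))
snap('wrist','w8.png',1.5);cp=r.camera_params('wrist');S=snap('scene','scene8.png',1);D=snap('side','side8.png',1)
pickle.dump((cp,s),open('cp8.pkl','wb'))
a=S[170:300,230:330];b=D[180:310,170:270]
cv2.imwrite('pics/m8.png',cv2.resize(np.hstack([a,b])[...,::-1],None,fx=4,fy=4,interpolation=cv2.INTER_CUBIC))
im=cv2.imread('pics/w8.png')[220:340,300:460];cv2.imwrite('pics/w8c.png',cv2.resize(im,None,fx=5,fy=5,interpolation=cv2.INTER_CUBIC))
for k in range(6):
    r.snapshot('wrist') if k else 0
    s=r.read_state();print(np.round(s['tcp_pos'],1),np.round(s['wrist_force'],2))
E
```

```text
12.55 [522.6 193.9 193.7] [ 0.37  1.07 -1.55] 27.231329490943466 [ 0.001 -0.006 -0.003 -0.002  0.001  0.   ]
[522.6 194.  194. ] [ 0.65  0.54 -1.12]
[522.6 193.9 194. ] [ 0.25 -0.21 -2.21]
[522.6 193.9 194. ] [-0.06  0.1  -2.24]
[522.6 193.9 194. ] [-0.91 -1.02 -1.97]
[522.6 193.9 193.9] [-0.07 -0.16 -0.91]
[522.6 193.9 193.9] [-0.22 -0.25 -1.78]
```

View pics/w8c.png

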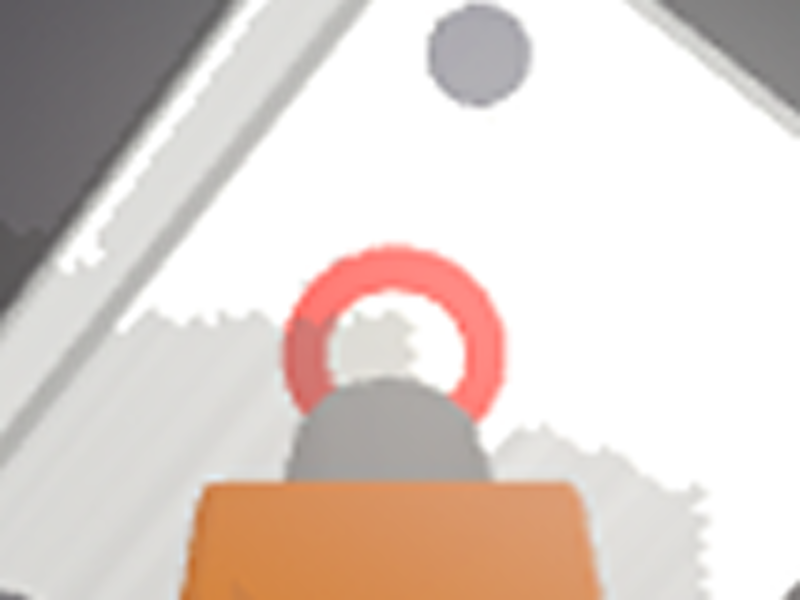

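View pics/m8.png

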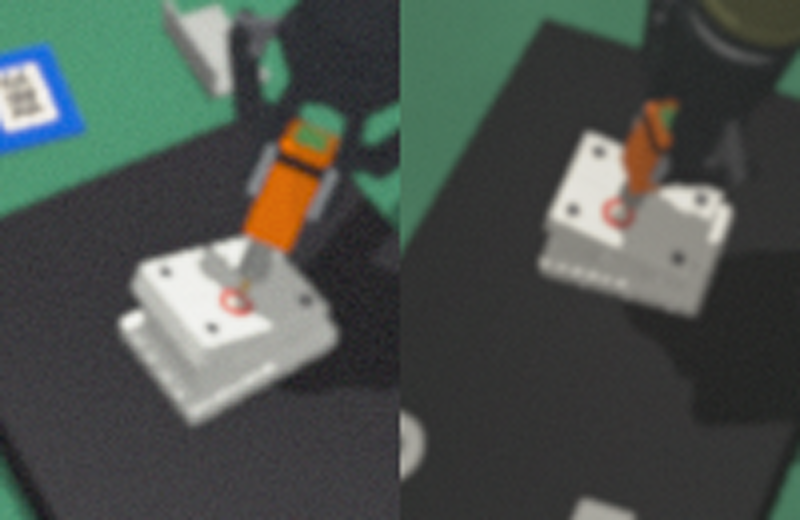

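```bash
python3 chk.py cp8.pkl "(378.9,289.7)"; python3 - <<'E'
from h import *
import pickle
cp7,_=pickle.load(open('cp7.pkl','rb'));cp8,s=pickle.load(open('cp8.pkl','rb'))
cp1={'K':[[330.131,0,252.263],[0,330.131,188.565],[0,0,1]],'R':[[0.971,0.24,-0.001],[0.227,-0.916,0.329],[0.078,-0.32,-0.944]],'t':[-592.052,-34.331,386.629]}
U,_,V=np.linalg.svd(np.array(cp1['R']));cp1['R']=U@V
o=[(cp1,[240.4,122.3]),(cp7,np.array([381,279.5])/1.5),(cp8,np.array([378.9,289.7])/1.5)]
X=tri(o);print(X,[proj(c,X)-u for c,u in o]);R=Rot.from_rotvec(s['tool_rot']).as_matrix();print(R.T@(X-s['tcp_pos']))
X=tri(o[1:]);print(X)
E
```

```text
cam local [ -85.5713495  -144.3472128     1.03379805]
71 [-6.98 71.    1.12] [552.7 197.  129.1]
81 [-3.33 81.    1.13] [553.4 194.8 118.8]
86 [-1.5  86.    1.13] [553.7 193.6 113.6]
91 [ 0.32 91.    1.13] [554.1 192.5 108.4]
96 [ 2.15 96.    1.13] [554.5 191.3 103.2]
101 [  3.97 101.     1.14] [554.8 190.2  98. ]
106 [  5.8  106.     1.14] [555.2 189.1  92.8]
tip exp [375.8 297.1] nose top edge [375.6 289.2] nose L/R at end [355.1 308.5] [396.2 308.5]
body lower front corners [336.6 308.2] [413.5 308.2] top corners [312.3 422.8] [433.5 422.8] [429.4 518.3]
[551.37037453 201.08017937 147.7263214 ] [array([-0.85001178,  0.75413885]), array([-0.35938861, -1.12284275]), array([-0.01288895,  0.06852833])]
[-13.47248419  53.07084027   1.10845454]
[553.84312094 193.38274043 113.31316407]
```

Emit:
servo_tool --targets '[[[-0.02,0.05,0.01,0,0,0],[0,0.05,0,0,0,0],[0,0.05,0,0,0,0],[0,0.05,0,0,0,0],[0,0,0,0,0,0],[0,0,0,0,0,0]]]'

```text
clock: 13.55
tcp_pos: [526.1, 193.9, 186.3]
tool_rot: [-0.285, 1.608, -1.821]
wrist_force: [0.2, 0.0, -2.2]
finger_gap: 27.6
```

```bash
cat > fm.py <<'E'
from h import *
import sys
N=int(sys.argv[1]);F=[];T=[];tq=[]
s=r.read_state();R=Rot.from_rotvec(s['tool_rot']).as_matrix()
for k in range(N):
    if k==0: 
        snap('wrist',sys.argv[2]+'.png',1.5)
    elif k==1: S=r.snapshot('scene')
    elif k==2: D=r.snapshot('side')
    else: r.snapshot('wrist')
    s=r.read_state();F.append(s['wrist_force']);T.append(s['tcp_pos']);tq.append(s['joint_torque'])
F=np.array(F);print(s['clock'],'F',np.round(F.mean(0),2),'sd',np.round(F.std(0),2),'along n',np.round(-(F@R[:,1]).mean(),2),'tcp',np.round(np.mean(T,0),2),'ftq',np.round(s['ft_torque'],3))
print('tq',np.round(np.mean(tq,0),3))
a=np.array(S)[170:300,230:330];b=np.array(D)[180:310,170:270]
cv2.imwrite('pics/m'+sys.argv[2]+'.png',cv2.resize(np.hstack([a,b])[...,::-1],None,fx=4,fy=4,interpolation=cv2.INTER_CUBIC))
im=cv2.imread('pics/'+sys.argv[2]+'.png')[220:340,300:460];cv2.imwrite('pics/'+sys.argv[2]+'c.png',cv2.resize(im,None,fx=5,fy=5,interpolation=cv2.INTER_CUBIC))
E
python3 fm.py 12 w9
```

```text
14.15 F [ 0.14  0.07 -1.85] sd [0.38 0.42 0.64] along n -1.78 tcp [526.13 194.01 186.59] ftq [-0.017  0.226 -0.022]
tq [-4.0000e-03 -3.7248e+01 -2.3905e+01 -7.3600e-01 -2.0490e+00  1.0000e-03]
```

View pics/mw9.png

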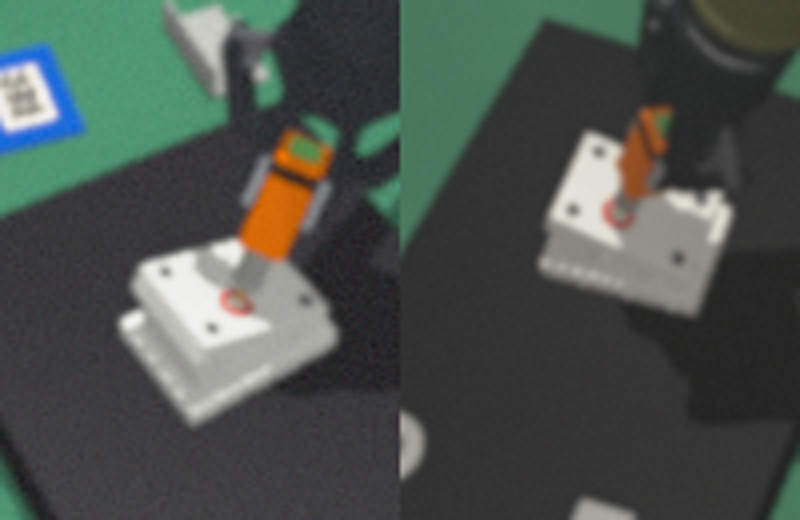

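View pics/w9c.png

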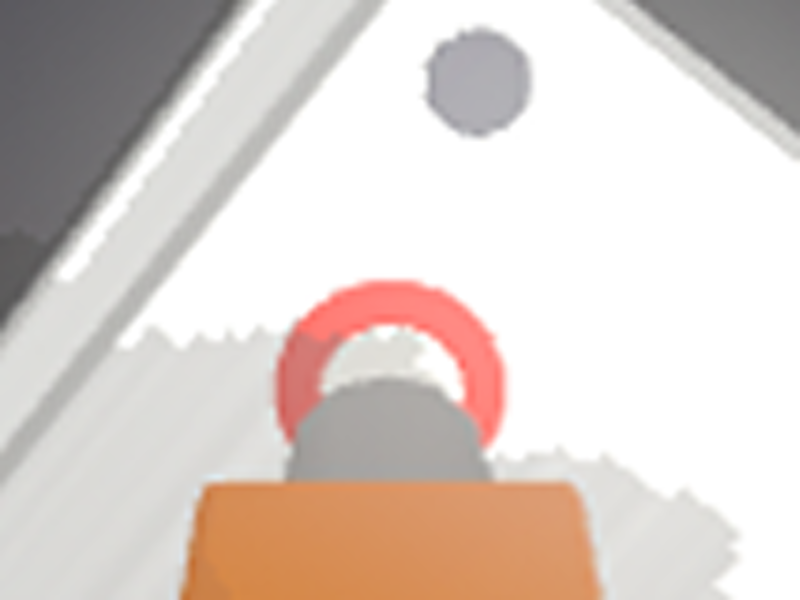

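Emit:
servo_tool --targets '[[[0,0.05,0,0,0,0],[0,0.025,0,0,0,0],[0,0,0,0,0,0],[0,0,0,0,0,0]]]'

```text
clock: 14.55
tcp_pos: [527.2, 194.0, 183.7]
tool_rot: [-0.285, 1.608, -1.821]
wrist_force: [-0.3, -0.6, -0.8]
finger_gap: 27.5
```

```bash
python3 fm.py 12 w10
```

```text
15.15 F [-0.17 -0.04 -1.18] sd [0.37 0.6  0.37] along n -1.05 tcp [527.15 193.99 183.75] ftq [-0.019  0.286  0.014]
tq [-7.5000e-02 -3.6993e+01 -2.3603e+01 -7.3900e-01 -2.0490e+00  1.0000e-03]
```

Emit:
servo_tool --targets '[[[0,0.025,0,0,0,0],[0,0.025,0,0,0,0],[0,0,0,0,0,0],[0,0,0,0,0,0]]]'

```text
clock: 15.55
tcp_pos: [527.8, 194.0, 181.8]
tool_rot: [-0.285, 1.608, -1.821]
wrist_force: [-0.9, 0.1, -0.5]
finger_gap: 27.5
```

```bash
python3 fm.py 16 w11
```

```text
16.35 F [-0.76  0.22 -0.5 ] sd [0.47 0.62 0.35] along n -0.2 tcp [527.84 193.99 181.85] ftq [ 0.034  0.279 -0.006]
tq [-1.6800e-01 -3.6747e+01 -2.3383e+01 -7.6000e-01 -2.0520e+00  1.0000e-03]
```

View pics/mw11.png

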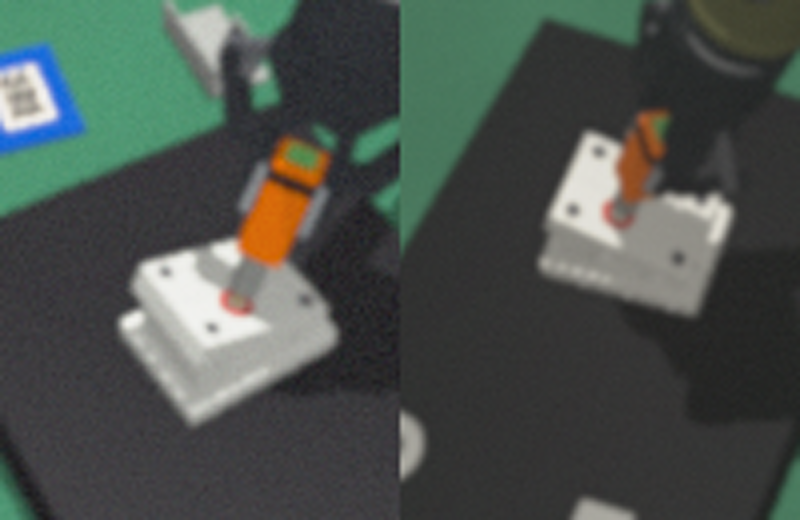

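View pics/w11c.png

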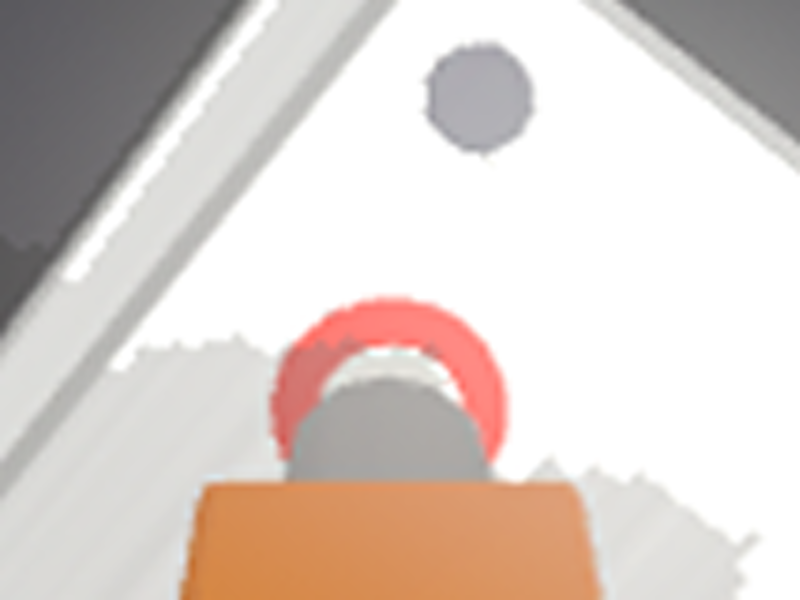

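```bash
python3 - <<'E'
from h import *
import pickle
cp=r.camera_params('wrist');s=r.read_state();R=Rot.from_rotvec(s['tool_rot']).as_matrix();p=np.array(s['tcp_pos'])
def at(uv,Y):
    c,d=ray(cp,np.array(uv)/1.5);lc=R.T@(c-p);ld=R.T@d;return np.round(lc+ld*(Y-lc[1])/ld[1],2)
for Y0 in (54,57,60):
    e=at((377.9,295.4),Y0); sp=at((377.9,301.8),Y0+11.7); b=at((377.9,317),Y0-34)
    print(Y0,'nose axis x',e[0]+9,'body axis x',b[0]+14,'spot',sp,'err',sp[0]-e[0]-9)
E
```

```text
54 nose axis x -1.5199999999999996 body axis x -1.08 spot [-2.98 65.7   0.63] err -1.4600000000000009
57 nose axis x -0.39000000000000057 body axis x 0.21000000000000085 spot [-1.8  68.7   0.63] err -1.4099999999999993
60 nose axis x 0.75 body axis x 1.5 spot [-0.62 71.7   0.62] err -1.37
```

Emit:
servo_tool --targets '[[[0,0.025,0,0,0,0],[0,0.025,0,0,0,0],[0,0.025,0,0,0,0],[0,0,0,0,0,0],[0,0,0,0,0,0],[0,0,0,0,0,0]]]'

```text
clock: 16.95
tcp_pos: [528.9, 194.0, 179.1]
tool_rot: [-0.285, 1.608, -1.821]
wrist_force: [0.1, 0.1, -0.3]
finger_gap: 27.7
```

```bash
python3 fm.py 16 w12; python3 - <<'E'
from h import *
for n,t in(('scene','spot'),('side','spot'),('scene','bracket'),('side','bracket')): print(n,t,[(np.round(d['uv'],1).tolist(),round(d['conf'],2)) for d in r.landmark_of(n,t)])
E
```

```text
17.75 F [-1.07  0.03  0.4 ] sd [0.42 0.47 0.36] along n 0.74 tcp [528.86 193.98 179.04] ftq [ 0.044  0.297 -0.042]
tq [-3.1700e-01 -3.6483e+01 -2.3110e+01 -8.0300e-01 -2.0610e+00  1.0000e-03]
scene spot [([391.4, 225.1], 0.57), ([288.6, 245.2], 0.4)]
side spot [([321.3, 287.6], 0.55)]
scene bracket [([284.6, 251.4], 0.83), ([379.8, 234.5], 0.82)]
side bracket [([324.5, 296.3], 0.93), ([226.4, 238.6], 0.86)]
```

View pics/mw12.png

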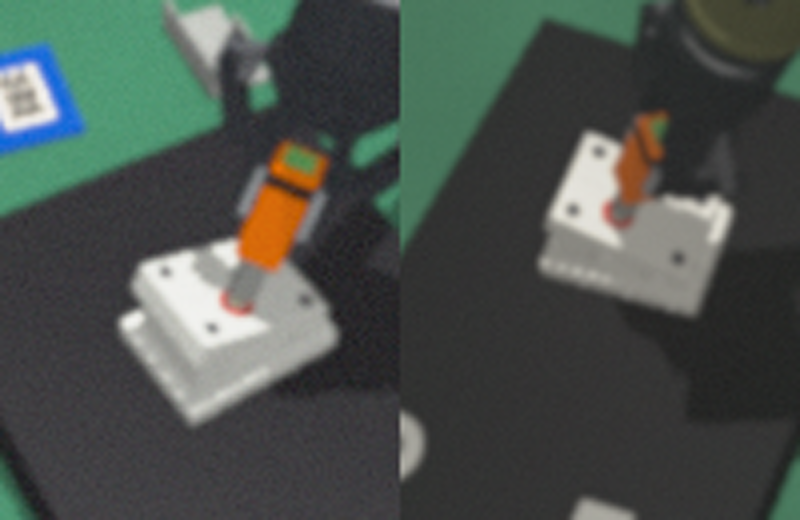

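View pics/w12c.png

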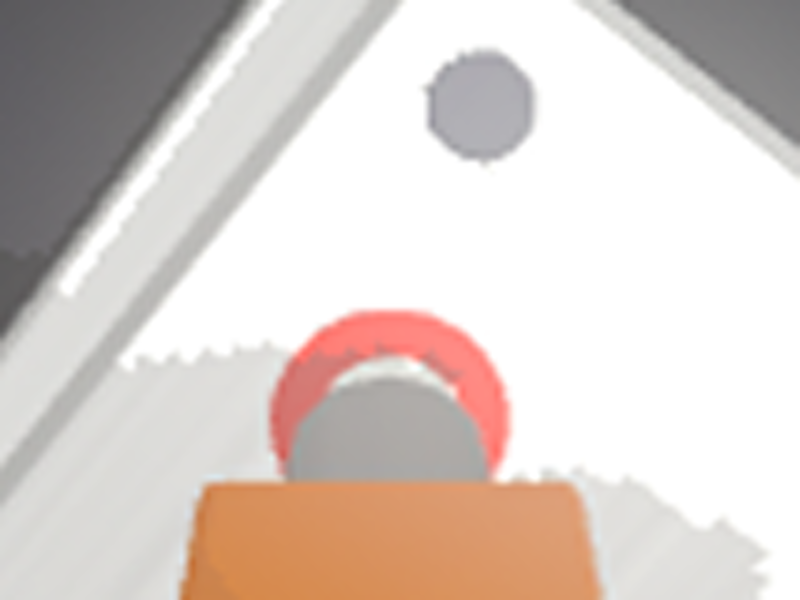

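Emit:
servo_tool --targets '[[[0,0,0,0,0,0],[0,0,0,0,0,0],[0,0,0,0,0,0],[0,0,0,0,0,0]]]'

```text
clock: 18.35
tcp_pos: [528.9, 194.0, 179.0]
tool_rot: [-0.285, 1.608, -1.821]
wrist_force: [-1.0, 0.6, -0.1]
finger_gap: 27.7
```

```bash
python3 - <<'E'
from h import *
s=r.read_state();print(s['clock'],s['tcp_pos'],s['wrist_force'],s['finger_gap'],np.abs(s['dq']).max())
print(r.hand_in())
E
```

```text
18.35 [528.85891038 193.96122529 179.00412395] [-1.03629316  0.5606435  -0.14018032] 27.72113883929532 0.0012445926379505972
the job is handed in; nothing more can be done
None
```

I gripped the orange gauge at 50 N and lifted it out of its stand. I held it about 70 mm above the label for over 1.2 s, then pressed its spring tip onto the red-ringed spot on the granite plate's bracket. The job was handed in at 18.4 s with the gauge still held and pressed. No verdict is reported.

**Last checks before hand-in:**
- **Press:** the averaged wrist force puts about 2.5 N on the bracket, so the tip is in about 5 mm. Force rose 0.3 N per mm as I pressed, matching the spring.
- **Position on the spot:** the wrist picture at about 2 mm of press put the tip about 1.4 mm from the spot's centre, within the 6.5 mm allowed. I pressed 3 mm further along the gauge's axis without measuring the offset again.
- **Squareness:** I set the tool square to a face angle that took the given 20-degree slope and fitted its direction from one wrist picture. I did not measure the angle between gauge and face at contact.
- **Bracket and other things:** neither the bracket nor the washer and gauge block moved visibly in the last scene and side crops. I did not check the other bystanders again afterwards.
- **Stillness:** joint speeds were about 0.001 rad/s at hand-in.

**Disagreements:**
- Triangulating the spot from three wrist views put its height 30 mm too high. I discarded that and used the bracket's known size, the scene and side cameras, and the felt contact.
- The wrist camera's view of the held gauge was 1 to 3 mm off its calibration. I corrected for that by measuring the spot relative to the gauge's nose.

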